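# Pack a spotting tile flush against the fence of its reading jig

### The arm

A 6-joint arm with a two-finger parallel gripper is mounted at the origin on a cart in front of the work surface, level with it; the furniture and walls round the work are solid. World frame = base frame: x ahead of the robot, y to its left, z up, the work surface at z = 0. Lengths are in m, angles in degrees, forces in N, time in s.
With the tool pointing down it reaches from about 0.3 to 0.75 m from the base axis. Payload 8.5 kg.
Tool frame: the origin (TCP) lies at the very end of the fingers, on their centre line; the grasp point (between the pads) lies 19 mm behind it; z points along the fingers, y is the line along which they close (so a half turn about z gives the same grasp; the last joint's range is limited). The gripper opens to 85 mm and grips with 20 to 120 N. Pads are 22 mm wide; open, the fingers measure 114 mm over their backs; the gripper's body (76 mm by 85 mm) begins 54 mm behind the grasp point. The pads swing forward as they close: fully open they stand 13 mm farther back than shut.
Start: joints at [54.471, 21.807, 74.336, -0, 83.858, -12.336], TCP at [0.217, 0.506, 0.231] pointing down, gripper open.
Joint ranges: [-178.18, 178.18], [-50.72, 133.34], [12.68, 142.11], [-81.47, 261.47], [9.98, 163.14], [-165.26, 165.26]. Speed limits (degrees/s): [136.94, 136.94, 180, 180, 180, 180].

### API

Orientations are given as a 3x3 rotation matrix whose columns are the frame's x, y, z axes.
In Python, from rig import env, optics, spotter gives the robot as it stands.
- The arm moves only by the shell command python3 -m crank 'ROWS' [FORCE]. ROWS is JSON, one flat list of numbers, 5 for each row, row after row: the finger opening in cm, from 0 to 8.54, then the shift along the tool's x, y, z in cm, then the turn about the tool's z in rad. A call has exactly 8 rows; each row shifts and turns the commanded pose from where the row before left it, along the tool's axes as they then stand; what a row does not reach is not made up. A row lasts 1/12 s, in which the tool goes at most 41.7 mm and 7.16 degrees, less where a joint would pass 70% of its speed; a pose out of reach is approached as far as the arm can. A call is refused whole if a number of a shift passes 4.17 or a number of a turn 0.125, either way. A call with a gripper value outside its range is refused whole. The fingers move at their own pace and stop on an object; FORCE is the grip in N (left out, the last holds). Time passes only in rows, so rows that do not move let the fingers close, or fill a call up. It gives the time, the measured TCP pose, the force, the opening and the grip force at its end, in the units of the state.
- env.observe(): the state, without advancing time (a new reading comes with each control period).
- optics.get_image(name): name is "side" or "top"; returns a dict with "color" (400x640x3 uint8, red, green, blue), "intrinsics" (3x3 intrinsics, pixels), "distortion" ([k1, k2, p1, p2, k3] as OpenCV has them; the pictures are not rectified), "pose" (4x4, takes a point from camera to world coordinates). Camera axes: x right, y up, looking along -z (the intrinsics and any distortion apply to the point x, -y, -z); pixel columns grow to the right and rows downward; lengths in m; the calibration is good to about 2 mm. A picture is of the moment at which its call begins. There is no depth.
- env.close_job(): hands the job in; it is judged then, once.
Trained networks look in a picture, given as the dict that the camera call returned (one of the last four; its "shot" number tells which), for a name from the list of things; names that differ only in an ending like _2 or _b are one class to them, and where a whole thing is asked for, a point or a joint stands for the part that bears it (a point fixed in the world has none). Each returns a list of dicts, best first, with "score" (0 to 1); they miss things now and then, are a little off and sometimes report something else, mostly with a low value. They report only what shows in the picture. A call takes as long as a camera call. They do not tell look-alikes from the thing itself.
- spotter.look_for(picture, query): "at" ([column, row] as shares, 0 to 1, of the picture: columns of its width, rows of its height, amid what is visible of it).
The state is a dict: "time_s": time; "q": joint angles; "qvel": joint speeds; "joint_efforts": joint torques, N m; "position": TCP position; "tool_rot": TCP orientation; "ft_force": force on the tool from outside, world axes, zero at the start; "wrist_torque": the same for the moment, N m; "grip_width": finger opening in m; "gripper_force": force on a finger pad.
Only numpy, scipy, OpenCV 4.12 (cv2) and the standard library are available. Lean on these libraries where they do the work, as an engineer would, in place of code of your own. Each camera call takes 0.05 s, during which the arm holds its last target. There are 200 camera calls.

### The job

Take the grey spacer standing on the bench and slide it, foot down, into the gap between the white spotting tile and the near rail of the jig, at the end where the stop block leaves the gap wide enough; do not try to force it in at the narrow end. Then push the tile with the spacer, away from the stop blocks, until the tile's long edge is flush along the whole far fence, and finish while still gripping the spacer and pressing the tile firmly against the fence: do not let go. Keep the tile flat on the jig and leave the other things on the bench where they are.

Things in the scene. Friction and masses are not known exactly. Their poses are not given: they have to be found in the camera images.
- jig: Bare steel jig (dark bed plate), fixed to the bench. Bed plate 152 (x) x 190 (y) x 10 mm, origin at the centre of its underside, so the bed's top is z = 10 mm. Fence along y on the far (+x) side, its inner face at x = +48 mm, top at z = 32 mm. Near rail along y, inner face at x = -58 mm, top at z = 24 mm. Two stop blocks sit on the rail's inner face, centred at y = +20 and y = -20 mm (which is where varies). The tile lies between the blocks and the fence.
- stop_thin: Thin steel stop block, 22 mm (x) x 36 mm (y) x 14 mm high, fixed on the jig's bed against the rail. Origin on its underside, in the middle of the side that touches the rail; x points to the tile as the jig's x does. It leaves the wide gap to the tile (about 21 to 25 mm at the start, 28 mm when the tile is flush): the spacer belongs here, between this block's face (its x = 22 mm) and the tile.
- stop_thick: Thick stop block, 38 mm (x) x 36 mm (y) x 14 mm high, same origin and axes. It leaves a narrow gap to the tile (at most 12 mm) that the spacer does not fit.
- tile: White ceramic spotting tile with 8 shallow wells, 56 mm (x) x 124 mm (y) x 14 mm, about 0.2 kg, loose, flat on the bed. Origin at the centre of its underside. It starts 3 to 6 mm off the fence, slightly askew; flush, its centre is at x = +20 mm of the jig, y axes parallel. It slides on the bed against friction of 1 to 3 N, may turn askew, and squares up on the fence when pressed with some 10 N.
- spacer: Loose grey plastic spacer standing upright on the bench, about 90 g, 56 mm tall, 16 mm thick (its x). Lower part 30 mm wide (its y), from 26 mm up a grip tab 24 mm wide and 16 mm thick with three dark grooves; the lowest 5 mm are narrowed to 10 mm as a lead-in. Origin at the centre of its underside, z up. It goes into the gap with its 16 mm thickness across the gap (its y parallel to the jig's y, either way round).
- eraser: small block eraser, 21x47x12 mm, lying on the bench; bystander, leave alone. Origin at the centre of its underside.
- cover_box: tiny square white box, 27x27x19 mm; bystander, leave alone. Origin at the centre of its underside.
- petri_2: clear shallow round dish, 93 mm across, 16 mm high; bystander, leave alone. Origin at the centre of its underside.
- tape_1: roll of tape lying flat, 96 mm across, 48 mm high; bystander, leave alone. Origin at the centre of its underside.
Mind the look-alikes: they are no part of the job. There is more than one size of the tile; the job needs the larger.

How it is judged:
By the outcome, as a careful person would: the job done as asked, in the order asked, and still so for the second after the job is handed in, while the arm keeps its last pose, push and grip.
It also fails if it takes over 45 s, if anything falls off the work surface, if the arm or the gripper's body presses on something with over 40 N, if the wrist force passes 120 N, or if a joint passes its speed limit or range.

## Working session

There is one attempt and no reset: what is moved stays moved. The work goes in short steps, Python scripts to look and compute and a shell command to move; the robot and the scene stay as the last step left them, time stands still between calls to the robot, and variables do not carry over. Pictures are saved under pics/ and viewed, at most 10 in all, crops included, and the job is handed in when it is done.

```bash
mkdir -p pics; ls; cat > h.py <<'E'
import numpy as np, cv2
from rig import env, optics, spotter
def ray(im,uv):
    K=np.array(im["intrinsics"]);D=np.array(im["distortion"]);T=np.array(im["pose"])
    p=cv2.undistortPoints(np.array(uv,float).reshape(-1,1,2),K,D).reshape(-1,2)
    d=np.c_[p[:,0],-p[:,1],-np.ones(len(p))]@T[:3,:3].T
    return T[:3,3],d
def onz(im,uv,z):
    o,d=ray(im,uv); return o+d*((z-o[2])/d[:,2])[:,None]
def proj(im,P):
    K=np.array(im["intrinsics"]);D=np.array(im["distortion"]);T=np.array(im["pose"])
    c=(np.array(P,float).reshape(-1,3)-T[:3,3])@T[:3,:3]
    c=c*[1,-1,-1]
    return cv2.projectPoints(c.reshape(-1,1,3),np.zeros(3),np.zeros(3),K,D)[0].reshape(-1,2)
E
python3 - <<'E'
from h import *
for n in("top","side"):
    im=optics.get_image(n); cv2.imwrite(f"pics/{n}0.png",im["color"][:,:,::-1]); print(n,np.round(im["pose"],3).tolist(),np.array(im["intrinsics"])[0,0])
    for q in["tile","spacer","jig","stop_thin","stop_thick","eraser"]:
        r=spotter.look_for(im,q); print(q,[(round(a["score"],2),np.round(np.array(a["at"])*[640,400]).tolist()) for a in r[:4]])
print(np.round(env.observe()["tool_rot"],3).tolist())
E
```

```text
pics
top [[0.008, 0.985, -0.173, 0.221], [-1.0, 0.011, 0.013, -0.009], [0.015, 0.173, 0.985, 1.432], [0.0, 0.0, 0.0, 1.0]] 401.72234152582973
tile [(0.88, [338.0, 186.0]), (0.49, [395.0, 177.0])]
spacer [(0.44, [212.0, 203.0]), (0.37, [260.0, 174.0])]
jig [(0.81, [336.0, 191.0])]
stop_thin [(0.62, [331.0, 201.0]), (0.62, [261.0, 172.0])]
stop_thick [(0.52, [346.0, 202.0])]
eraser [(0.55, [278.0, 219.0])]
side [[-0.999, 0.014, -0.043, 0.426], [-0.045, -0.491, 0.87, 1.261], [-0.009, 0.871, 0.491, 0.787], [0.0, 0.0, 0.0, 1.0]] 465.19751322999105
tile [(0.83, [308.0, 204.0]), (0.71, [302.0, 178.0])]
spacer [(0.5, [292.0, 248.0]), (0.34, [356.0, 259.0])]
jig [(0.75, [320.0, 213.0])]
stop_thin [(0.15, [357.0, 256.0])]
stop_thick [(0.51, [328.0, 200.0])]
eraser [(0.39, [347.0, 238.0])]
[[-0.919, 0.394, -0.0], [0.394, 0.919, -0.0], [0.0, -0.0, -1.0]]
```

```bash
python3 - <<'E'
from h import *
a=cv2.imread("pics/top0.png")[130:250,190:430]; b=cv2.imread("pics/side0.png")[150:290,220:420]
cv2.imwrite("pics/t1.png",cv2.resize(a,(800,400),interpolation=2)); cv2.imwrite("pics/s1.png",cv2.resize(b,(800,560),interpolation=2))
E
```

```text
(no output)
```

View pics/t1.png

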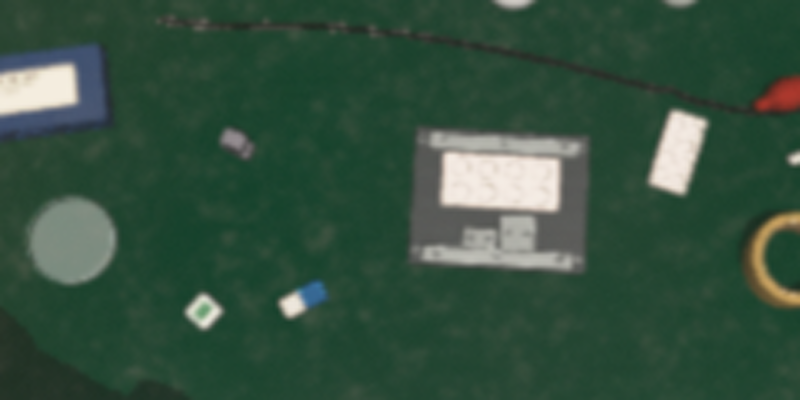

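View pics/s1.png

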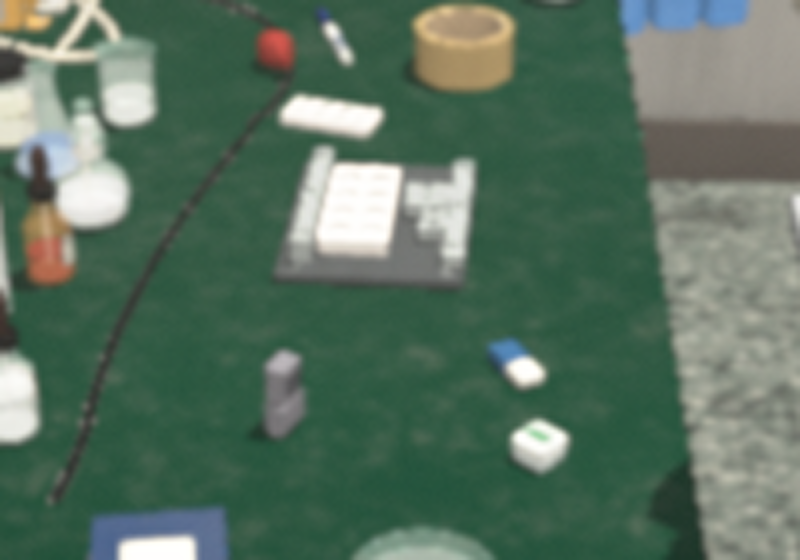

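The wanted tile is the large one in the jig (top ~(340,184)). The small loose tile at (394,176) is a look-alike. The spacer stands at top (261,173), side (291,248). The thin stop is the left one in the top view (+y side). Next I fit the poses by silhouette in both views.

```bash
cat > fit.py <<'E'
from h import *
from scipy.optimize import minimize
S=6
def boxv(x0,x1,y0,y1,z0,z1): return np.array([[x,y,z] for x in(x0,x1) for y in(y0,y1) for z in(z0,z1)])/1e3
M={"jig":[boxv(-76,76,-95,95,0,10)],
 "tile":[boxv(-28,28,-62,62,0,14)],
 "spacer":[boxv(-5,5,-15,15,0,5),boxv(-8,8,-15,15,5,26),boxv(-8,8,-12,12,26,56)]}
def pts(b,p,z): 
    c,s=np.cos(p[2]),np.sin(p[2]); return b@np.array([[c,s,0],[-s,c,0],[0,0,1]])+[p[0],p[1],z]
def render(im,bs,p,z,roi):
    u0,v0,u1,v1=roi; m=np.zeros(((v1-v0)*S,(u1-u0)*S),np.uint8)
    for b in bs:
        uv=(proj(im,pts(b,p,z))-[u0-.5,v0-.5])*S-.5
        cv2.fillConvexPoly(m,cv2.convexHull(np.round(uv*16).astype(np.int32)),255,shift=4)
    m=cv2.GaussianBlur(m,(0,0),S*.6)
    return cv2.resize(m,(u1-u0,v1-v0),interpolation=cv2.INTER_AREA)/255.
def softmask(im,kind):
    c=cv2.GaussianBlur(im["color"],(0,0),.01).astype(float)
    if kind=="tile": a=c.min(2)
    else: a=c[:,:,0]-c[:,:,1]   # green bg strongly negative
    return a
def fit(ims,name,p0,z,kind,pad=6,bounds=None):
    bs=M[name]; data=[]
    for im in ims:
        uv=np.vstack([proj(im,pts(b,p0,z)) for b in bs]); lo=np.floor(uv.min(0)).astype(int)-pad; hi=np.ceil(uv.max(0)).astype(int)+pad
        roi=(*lo,*hi); data.append((im,roi,softmask(im,kind)[lo[1]:hi[1],lo[0]:hi[0]]))
    def cost(p):
        t=0
        for im,roi,a in data:
            r=render(im,bs,p,z,roi).ravel(); A=np.c_[r,np.ones_like(r)]; y=a.ravel()
            k,*_=np.linalg.lstsq(A,y,rcond=None); t+=((A@k-y)**2).sum()/((y-y.mean())**2).sum()
        return t
    best=None
    for d in np.radians([0,-20,20,45,-45] if name=="spacer" else [0]):
        q=np.array(p0)+[0,0,d]
        sim=np.array([q,q+[.006,0,0],q+[0,.006,0],q+[0,0,.1]])
        r=minimize(cost,q,method="Nelder-Mead",options=dict(initial_simplex=sim,xatol=1e-4,fatol=1e-5))
        if best is None or r.fun<best.fun: best=r
    return best.x,best.fun
E
cat > loc.py <<'E'
from fit import *
t=optics.get_image("top"); s=optics.get_image("side")
j0=np.r_[onz(t,[[340,190]],.005)[0,:2],-.03]
sp0=np.r_[onz(t,[[261,173]],.028)[0,:2],-.5]; print(j0,sp0)
for nm,p,z,k in(("jig",j0,0,"g"),("spacer",sp0,0,"g"),("tile",j0+[.02,0,0],.01,"tile")):
    for lab,ims in(("both",[t,s]),("top",[t]),("side",[s])):
        x,f=fit(ims,nm,p,z,k); print(nm,lab,np.round(x[:2]*1e3,1),round(np.degrees(x[2]),1),round(f,3))
        if lab=="both": R=x; M_=M[nm]
    for im,n in((t,"top"),(s,"side")):
        c=im.setdefault("big",cv2.resize(im["color"][:,:,::-1],None,fx=4,fy=4,interpolation=2))
        for b in M_:
            h=cv2.convexHull(((proj(im,pts(b,R,z))+.5)*4).astype(np.int32)); cv2.polylines(c,[h],True,(0,0,255),1)
a=t["big"][600:860,960:1480]; b=s["big"][720:1060,1120:1400+240]
cv2.imwrite("pics/fit.png",np.vstack([a,cv2.resize(b,(520,340))]))
E
python3 loc.py
```

```text
[ 0.4996839  -0.09003341 -0.03      ] [ 0.55396034  0.19411197 -0.5       ]
jig both [503.4 -90.2] -3.1 0.16
jig top [501.5 -87.8] -2.8 0.052
jig side [505.3 -94.7] -3.2 0.053
spacer both [557.2 195.6] -23.8 0.157
spacer top [555.8 195.5] -22.4 0.048
spacer side [558.8 191.6] -26.1 0.047
tile both [521.6 -89.9] -2.9 0.626
tile top [520.  -88.2] -2.5 0.203
tile side [523.8 -96.6] -3.5 0.353
```

View pics/fit.png

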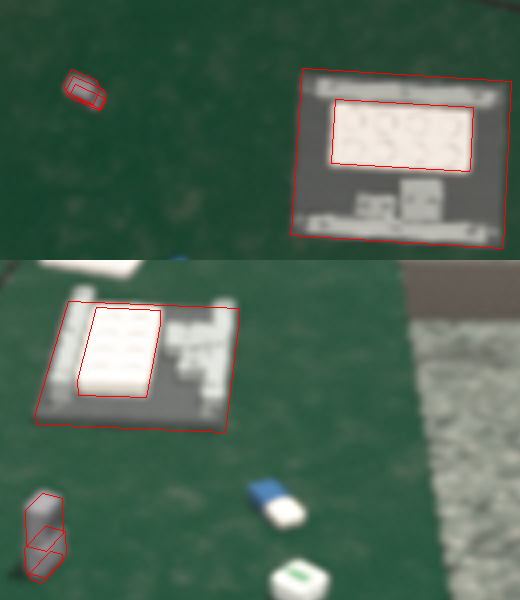

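The fits agree to a few mm: jig about (503,-91,-3°), spacer about (557,194,-24°). I'll approach the spacer and grip it across its thickness.

```bash
python3 -m crank '[8.5,-2.9,-1.02,0,0, 8.5,-2.9,-1.02,0,0, 8.5,-2.9,-1.02,0,0, 8.5,-2.9,-1.02,0,0, 8.5,-2.9,-1.02,0,0, 8.5,-2.9,-1.02,0,0, 8.5,-2.9,-1.02,0,0, 8.5,-2.9,-1.02,0,0]' 100
python3 -m crank '[8.5,-2.9,-1.02,0,0, 8.5,-2.9,-1.02,0,0, 8.5,-2.9,-1.02,0,0, 8.5,-2.9,-1.02,0,0, 8.5,-2.9,-1.02,0,0, 8.5,-2.9,-1.02,0,0, 8.5,-2.9,-1.02,0,0, 8.5,0,0,0,0.12]'
python3 -m crank '[8.5,0,0,0,0.12, 8.5,0,0,0,0.12, 8.5,0,0,0,0.12, 8.5,0,0,0,0.12, 8.5,0,0,0,0.12, 8.5,0,0,0,0.12, 8.5,0,0,0,0.12, 8.5,0,0,0,0.12]'
python3 -m crank '[8.5,0,0,0,0.12, 8.5,0,0,0,0.12, 8.5,0,0,0,0.12, 8.5,0,0,0,0.12, 8.5,0,0,0,0.025, 8.5,0,0,0,0, 8.5,0,0,0,0, 8.5,0,0,0,0]'
```

```text
time_s: 1.47
position: [0.3987, 0.338, 0.2315]
tool_rot: [[-0.919, 0.394, 0.0], [0.394, 0.919, 0.0], [-0.0, 0.0, -1.0]]
ft_force: [0.1, 0.9, -0.2]
grip_width: 0.0851
gripper_force: 0.0
time_s: 2.13
position: [0.5595, 0.1899, 0.2306]
tool_rot: [[-0.864, 0.503, 0.001], [0.503, 0.864, -0.001], [-0.001, -0.001, -1.0]]
ft_force: [-0.2, -0.6, -0.7]
grip_width: 0.0846
gripper_force: 0.0
time_s: 2.8
position: [0.5562, 0.1936, 0.2313]
tool_rot: [[-0.08, 0.997, -0.0], [0.997, 0.08, -0.0], [0.0, -0.0, -1.0]]
ft_force: [-0.1, -0.8, 0.1]
grip_width: 0.085
gripper_force: 0.0
time_s: 3.47
position: [0.5562, 0.1936, 0.2313]
tool_rot: [[0.406, 0.914, -0.0], [0.914, -0.406, 0.0], [0.0, -0.0, -1.0]]
ft_force: [1.1, -0.1, 0.3]
grip_width: 0.0848
gripper_force: 0.0
```

```bash
python3 -m crank '[8.5,0,0,3.4,0, 8.5,0,0,3.4,0, 8.5,0,0,3.4,0, 8.5,0,0,3.4,0, 8.5,0,0,3.4,0, 8.5,0,0,2.5,0, 8.5,0,0,1.1,0, 8.5,0,0,0,0]'
python3 - <<'E'
from h import *
o=[]
for n,(u,v) in(("top",(261,173)),("side",(291,240))):
    im=optics.get_image(n); o.append(cv2.resize(im["color"][v-35:v+35,u-35:u+35,::-1],(400,400),interpolation=2))
cv2.imwrite("pics/g1.png",np.hstack(o)); print(env.observe()["position"])
E
```

```text
time_s: 4.13
position: [0.5552, 0.1934, 0.0232]
tool_rot: [[0.406, 0.914, -0.004], [0.914, -0.406, -0.001], [-0.002, -0.004, -1.0]]
ft_force: [0.6, -0.6, 0.0]
grip_width: 0.085
gripper_force: 0.0
[0.55695779 0.19370795 0.02645394]
```

View pics/g1.png

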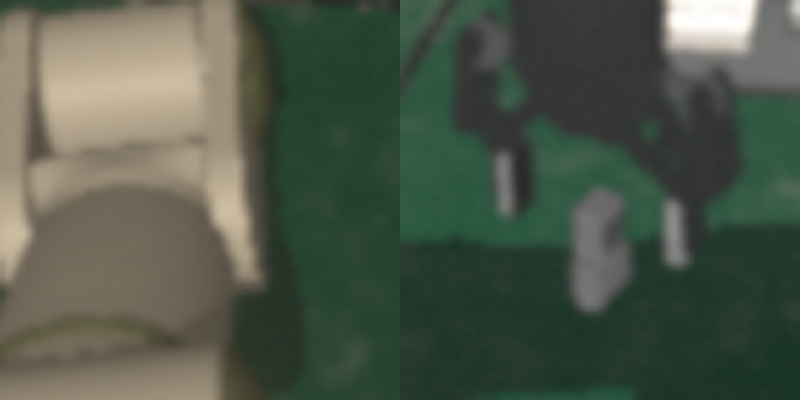

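The spacer (crop 600,245) stands midway between the pads (508 and 677), so I close on it.

```bash
python3 -m crank '[6,0,0,0,0, 5,0,0,0,0, 4,0,0,0,0, 3,0,0,0,0, 2,0,0,0,0, 1,0,0,0,0, 0.5,0,0,0,0, 0.5,0,0,0,0]' 30
python3 -m crank '[0.5,0,0,0,0, 0.5,0,0,0,0, 0.5,0,0,0,0, 0.5,0,0,-0.5,0, 0.5,0,0,-1,0, 0.5,0,0,-3,0, 0.5,0,0,-3,0, 0.5,0,0,0,0]' 110
python3 - <<'E'
from h import *
im=optics.get_image("side"); p=np.array(env.observe()["position"]); u,v=proj(im,p)[0].astype(int); print(p,u,v)
cv2.imwrite("pics/g2.png",cv2.resize(im["color"][v-35:v+35,u-35:u+35,::-1],(400,400),interpolation=2))
E
```

```text
time_s: 4.9
position: [0.5563, 0.1936, 0.0257]
tool_rot: [[0.407, 0.914, 0.0], [0.914, -0.407, 0.0], [0.0, 0.0, -1.0]]
ft_force: [-1.6, 0.4, 4.7]
grip_width: 0.0157
gripper_force: 33.1
time_s: 5.57
position: [0.5586, 0.194, 0.1064]
tool_rot: [[0.407, 0.914, 0.01], [0.914, -0.407, 0.001], [0.005, 0.008, -1.0]]
ft_force: [0.4, -0.3, 1.0]
grip_width: 0.0145
gripper_force: 107.4
[0.55762601 0.19384595 0.10375248] 289 225
```

View pics/g2.png

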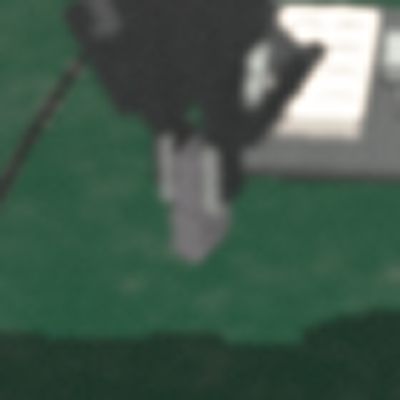

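Gripped upright. Now to a hover over the jig, squaring the yaw.

```bash
python3 -m crank '[0.5,-3.38,0.45,0,0, 0.5,-3.38,0.45,0,0, 0.5,-3.38,0.45,0,0, 0.5,-3.38,0.45,0,0, 0.5,-3.38,0.45,0,0, 0.5,-3.38,0.45,0,0, 0.5,-3.38,0.45,0,0, 0.5,-3.38,0.45,0,0]'
python3 -m crank '[0.5,0,0,0,-0.122, 0.5,0,0,0,-0.122, 0.5,0,0,0,-0.122, 0.5,0,0,0,0, 0.5,0,0,0,0, 0.5,0,0,0,0, 0.5,0,0,0,0, 0.5,0,0,0,0]'
cat > chk.py <<'E'
from fit import *
import sys
s=optics.get_image("side"); t=optics.get_image("top"); st=env.observe(); p=np.array(st["position"]); R=np.array(st["tool_rot"])
yaw=np.arctan2(R[1,1],R[0,1]); print("tcp",p,"yaw",np.degrees(yaw)); ex=np.array([np.cos(yaw),np.sin(yaw),0])
zf=p[2]-.0257
c=cv2.resize(s["color"][:,:,::-1],None,fx=6,fy=6,interpolation=2)
J=[.5053,-.0947,np.radians(-3.1)]  # side-view biased jig
def dr(b,q,z,col):
    for x in b: cv2.polylines(c,[cv2.convexHull(((proj(s,pts(x,q,z))+.5)*6).astype(np.int32))],True,col,1)
dr(M["jig"],J,0,(0,0,255)); dr(M["spacer"],[p[0],p[1],yaw],zf,(0,255,255))
dr([boxv(-58,-36,2,38,10,24),boxv(-58,-20,-38,-2,10,24),boxv(-8,48,-62,62,10,24)],J,0,(255,0,0))
cv2.imwrite("pics/"+sys.argv[1],c[1060:1660,1560:2260])
E
python3 chk.py h1.png
```

```text
time_s: 6.28
position: [0.4779, -0.0693, 0.0999]
tool_rot: [[0.407, 0.914, -0.001], [0.914, -0.407, 0.0], [-0.0, -0.001, -1.0]]
ft_force: [1.4, -0.7, -0.7]
grip_width: 0.014
gripper_force: 107.4
time_s: 6.95
position: [0.479, -0.0679, 0.1003]
tool_rot: [[0.054, 0.999, -0.0], [0.999, -0.054, 0.0], [0.0, -0.0, -1.0]]
ft_force: [-0.9, -0.2, -0.7]
grip_width: 0.0144
gripper_force: 107.3
tcp [ 0.47904617 -0.06798881  0.10028977] yaw -3.07924103640981
```

View pics/h1.png

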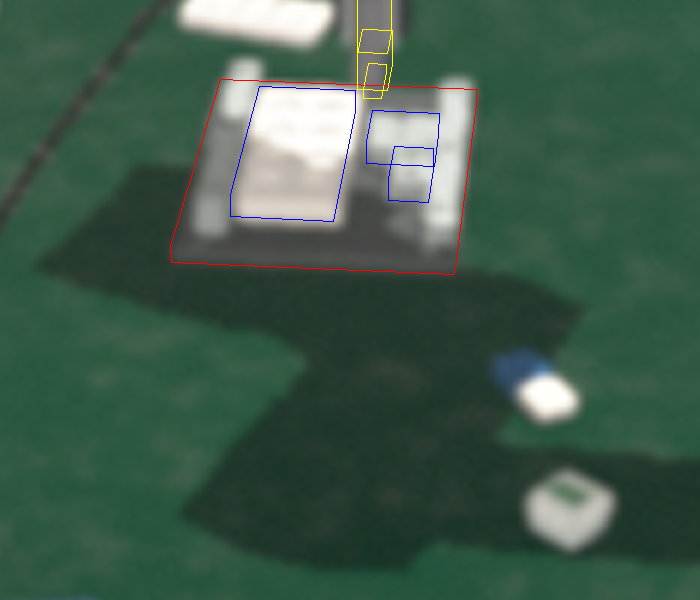

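The overlay at the measured TCP (yellow) matches the spacer in the side view. I go to just above the tile and look closer.

```bash
python3 -m crank '[0.5,-0.2,0.25,0,0, 0.5,0,0,1.5,0, 0.5,0,0,1.5,0, 0.5,0,0,1.3,0, 0.5,0,0,0.3,0, 0.5,0,0,0,0, 0.5,0,0,0,0, 0.5,0,0,0,0]'
sed -i 's/c\[1060.*\])$/cv2.resize(c[1080:1380,1720:2070],(700,600)))/' chk.py; tail -1 chk.py; python3 chk.py h2.png
```

```text
time_s: 7.72
position: [0.4819, -0.0704, 0.0551]
tool_rot: [[0.053, 0.999, 0.001], [0.999, -0.053, -0.001], [-0.0, 0.001, -1.0]]
ft_force: [-0.1, -0.7, -0.5]
grip_width: 0.0144
gripper_force: 107.4
cv2.imwrite("pics/"+sys.argv[1],cv2.resize(c[1080:1380,1720:2070],(700,600)))
tcp [ 0.48181842 -0.07034038  0.05500059] yaw -3.0374968019020203
```

View pics/h2.png

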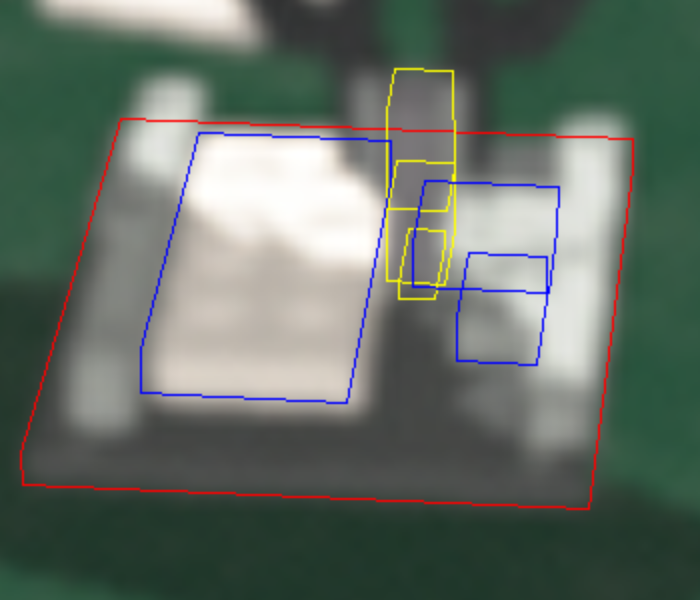

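The shadow blurs the stop blocks here. I'll settle the jig, tile and gap with one layered model fit on the unshadowed first pictures.

```bash
cat > lay.py <<'E'
from fit import *
cal={n:optics.get_image(n) for n in("top","side")}
for n in cal: cal[n]["color"]=cv2.imread(f"pics/{n}0.png")[:,:,::-1]
def layers(q,L=88):
    J=q[:3]; c,s=np.cos(J[2]),np.sin(J[2])
    T=[J[0]+c*q[3]-s*q[4],J[1]+s*q[3]+c*q[4],J[2]+q[5]]
    f=lambda b:pts(b,J,0)
    return [(1,f(boxv(-76,76,-95,95,0,10))),(2,f(boxv(48,60,-L,L,10,32))),(3,pts(M["tile"][0],T,.01)),
      (4,f(boxv(-58,-20,-38,-2,10,24))),(4,f(boxv(-58,-36,2,38,10,24))),(2,f(boxv(-70,-58,-L,L,10,24)))]
def labels(im,q,roi):
    u0,v0,u1,v1=roi; m=np.zeros(((v1-v0)*S,(u1-u0)*S),np.uint8)
    L=layers(q,q[6]*1e3)
    if im is cal["side"]: L=[L[0],L[5],L[3],L[4],L[2],L[1]]
    for k,P in L:
        uv=(proj(im,P)-[u0-.5,v0-.5])*S-.5
        cv2.fillConvexPoly(m,cv2.convexHull(np.round(uv*16).astype(np.int32)),k,shift=4)
    return np.stack([cv2.resize(cv2.GaussianBlur((m==k).astype(np.float32),(0,0),S*.6),(u1-u0,v1-v0),interpolation=cv2.INTER_AREA).ravel() for k in range(5)],1)
if __name__=="__main__":
  for n,j in(("top",[.5015,-.0878,-.049]),("side",[.5053,-.0947,-.056])):
    im=cal[n]; uv=proj(im,pts(M["jig"][0],j,0)); lo=np.floor(uv.min(0)).astype(int)-5; hi=np.ceil(uv.max(0)).astype(int)+5
    roi=(*lo,*hi); y=im["color"][lo[1]:hi[1],lo[0]:hi[0]].reshape(-1,3).astype(float)
    def cost(q,ret=0):
        A=labels(im,q,roi); k,*_=np.linalg.lstsq(A,y,rcond=None)
        return ((A@k-y)**2).sum()/((y-y.mean(0))**2).sum()
    q0=np.r_[j,.016,0,0,.085]; d=np.diag([.004,.004,.03,.004,.004,.04,.008])
    for _ in range(2):
        r=minimize(cost,q0,method="Nelder-Mead",options=dict(initial_simplex=np.vstack([q0,q0+d]),maxiter=600,xatol=1e-4,fatol=1e-5)); q0=r.x
    q=r.x; print(n,"jig",np.round(q[:2]*1e3,1),np.degrees(q[2]).round(1),"tile",np.round(q[3:5]*1e3,1),np.degrees(q[5]).round(1),q[6],round(r.fun,3))
    if n=="side":
        c=cv2.resize(im["color"][:,:,::-1],None,fx=8,fy=8,interpolation=2)
        for k,P in layers(q,q[6]*1e3): cv2.polylines(c,[cv2.convexHull(((proj(im,P)+.5)*8).astype(np.int32))],True,(0,0,255),1)
        cv2.imwrite("pics/lay.png",c[1450:1790,2250:2800])
E
python3 lay.py
```

```text
top jig [501.7 -88.3] -2.7 tile [17.2  1. ] 0.1 0.07897764838642488 0.024
side jig [505.2 -99.6] -3.3 tile [16.3  3.5] 0.2 0.07154831491735728 0.04
```

View pics/lay.png

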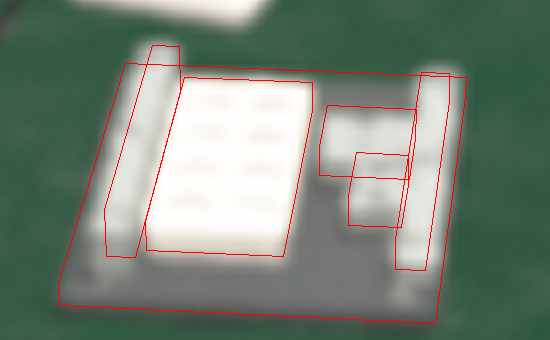

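Gap centre is at jig x ≈ -23.6 and the spacer is at about -22.6 ± 2, with y ≈ +20, so it fits. I insert slowly and watch the force.

```bash
python3 -m crank '[0.5,0,-0.07,0,0, 0.5,0,0,0.3,0, 0.5,0,0,0.2,0, 0.5,0,0,0.2,0, 0.5,0,0,0.2,0, 0.5,0,0,0.1,0, 0.5,0,0,0,0, 0.5,0,0,0,0]'
```

```text
time_s: 8.58
position: [0.4808, -0.0702, 0.0443]
tool_rot: [[0.053, 0.999, -0.0], [0.999, -0.053, 0.0], [0.0, -0.0, -1.0]]
ft_force: [0.3, -0.8, -1.6]
grip_width: 0.0142
gripper_force: 107.4
```

```bash
python3 -m crank '[0.5,0,0,0.2,0, 0.5,0,0,0.2,0, 0.5,0,0,0.2,0, 0.5,0,0,0.1,0, 0.5,0,0,0.05,0, 0.5,0,0,0,0, 0.5,0,0,0,0, 0.5,0,0,0,0]'
```

```text
time_s: 9.25
position: [0.4808, -0.0702, 0.0369]
tool_rot: [[0.053, 0.999, 0.0], [0.999, -0.053, -0.0], [-0.0, 0.0, -1.0]]
ft_force: [-0.3, -0.2, -0.9]
grip_width: 0.0142
gripper_force: 107.4
```

No contact force yet and the foot is about 1 mm above the bed. Next I lower a little and start pushing along tool y.

```bash
python3 -m crank '[0.5,0,0,0.05,0, 0.5,0,0.1,0,0, 0.5,0,0.1,0,0, 0.5,0,0.1,0,0, 0.5,0,0.1,0,0, 0.5,0,0,0,0, 0.5,0,0,0,0, 0.5,0,0,0,0]'
```

```text
time_s: 9.92
position: [0.4848, -0.0704, 0.0363]
tool_rot: [[0.053, 0.999, 0.0], [0.999, -0.053, -0.0], [-0.0, 0.0, -1.0]]
ft_force: [0.5, -0.6, -0.0]
grip_width: 0.0148
gripper_force: 107.4
```

```bash
python3 -m crank '[0.5,0,0.1,0,0, 0.5,0,0.1,0,0, 0.5,0,0.1,0,0, 0.5,0,0,0,0, 0.5,0,0,0,0, 0.5,0,0,0,0, 0.5,0,0,0,0, 0.5,0,0,0,0]'
```

```text
time_s: 10.58
position: [0.4877, -0.0705, 0.0363]
tool_rot: [[0.053, 0.999, -0.0], [0.999, -0.053, 0.0], [0.0, -0.0, -1.0]]
ft_force: [-1.3, 0.7, -1.1]
grip_width: 0.0145
gripper_force: 107.6
```

```bash
python3 -m crank '[0.5,0,0.1,0,0, 0.5,0,0,0,0, 0.5,0,0.1,0,0, 0.5,0,0,0,0, 0.5,0,0,0,0, 0.5,0,0,0,0, 0.5,0,0,0,0, 0.5,0,0,0,0]'
```

```text
time_s: 11.25
position: [0.4884, -0.0706, 0.0362]
tool_rot: [[0.053, 0.999, -0.003], [0.999, -0.053, 0.0], [0.0, -0.003, -1.0]]
ft_force: [-7.9, -1.4, 2.2]
grip_width: 0.0144
gripper_force: 108.2
```

```bash
python3 -m crank '[0.5,0,0.1,0,0, 0.5,0,0,0,0, 0.5,0,0,0,0, 0.5,0,0,0,0, 0.5,0,0,0,0, 0.5,0,0,0,0, 0.5,0,0,0,0, 0.5,0,0,0,0]'
```

```text
time_s: 11.92
position: [0.4885, -0.0705, 0.0362]
tool_rot: [[0.052, 0.999, -0.005], [0.999, -0.052, 0.001], [0.0, -0.005, -1.0]]
ft_force: [-12.1, -2.5, 6.1]
grip_width: 0.0144
gripper_force: 108.5
```

```bash
python3 -m crank '[0.5,0,0.1,0,0, 0.5,0,0,0,0, 0.5,0,0,0,0, 0.5,0,0,0,0, 0.5,0,0,0,0, 0.5,0,0,0,0, 0.5,0,0,0,0, 0.5,0,0,0,0]'
python3 - <<'E'
from fit import *
o=[]
for n in("top","side"):
    im=optics.get_image(n); u,v=proj(im,[.523,-.09,.025])[0].astype(int)
    o.append(cv2.resize(im["color"][v-35:v+35,u-35:u+35,::-1],(400,400),interpolation=2))
cv2.imwrite("pics/f1.png",np.hstack(o)); s=env.observe(); print(s["ft_force"],s["wrist_torque"])
E
```

```text
time_s: 12.58
position: [0.4886, -0.0705, 0.0362]
tool_rot: [[0.052, 0.999, -0.007], [0.999, -0.052, 0.001], [0.0, -0.007, -1.0]]
ft_force: [-15.8, -3.0, 8.5]
grip_width: 0.0141
gripper_force: 109.2
[-16.18276274  -3.56356158   9.06042022] [-0.52572645  2.84936509 -0.07564975]
```

View pics/f1.png

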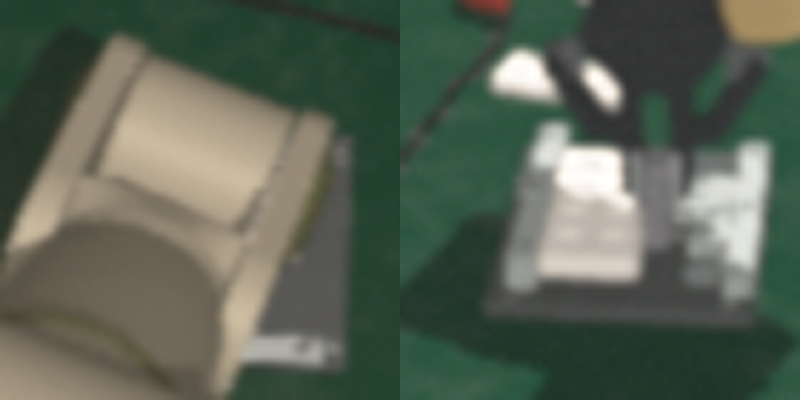

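The side view shows the spacer in the wide slot at crop (655,215), and the tile's left edge lies along the fence at (530–545, 150–285) with no dark gap. Force is steady at about 16 N, with hard-stop behaviour over the last three steps, so I hand in while holding.

```bash
python3 -c "
from rig import env
print(env.close_job())"
```

```text
the job is handed in; nothing more can be done
None
```

The spacer is in the wide gap, foot down and still gripped, pressing the tile against the fence with about 16 N; in the last side view I saw no gap along the fence, and the job is handed in at about 12.7 s with no verdict returned.

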